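# Clip a specimen slide down for a reading, then swing the clip clear

### The job

The steel slide that carries the hexagonal nut is to be clipped down for a reading. Take the spring clip in front of that slide by its upright round knob, swing it round its pivot screw until its sprung tip sits on the slide's near edge with the arm pointing straight at the slide, let go and leave it there for two seconds, then swing the same clip clear again, back to where it points along the front of the stage, and let go. The slide stays where it lies, and the other clip is left alone.

Things in the scene. Friction and masses are not known exactly. Their poses are not given: they have to be found in the camera images.
- slide_nut: loose dark steel slide, 84 (x) x 50 (y) x 5 mm, lying flat on the stage between low pins at its left or right station, axes as the stage's; a hexagonal nut, 30 x 35 mm and 16 mm high, is fixed on its middle. The other station's equal slide carries a round ring, 42 mm across, 14 mm high. Origin: centre of its underside.
- stage: fixed aluminium plate, 190 (x) x 300 (y) x 8 mm; origin: centre of its underside; x away from the robot, y left (yaw up to 0.3 rad). Left station: y = 0.095 m, right: y = -0.055; each has its slide's centre at x = 0.040 (underside at z = 0.008) and a spring clip's vertical pivot screw at x = -0.072. All but the clip knobs is below 31 mm.
- clip_left (a joint): swing (rad) of the left station's spring clip, a level steel arm (top at z = 0.018 m): 0 = parked, pointing from the pivot along the stage's -y; grows counterclockwise from above; 1.57 = pointing along +x, tip on the middle of the slide's near edge; stops at 1.72, tip still on. An upright round knob, 14 mm thick, top at z = 0.050, stands on the arm 42 mm from the pivot. Starts at 0 to 0.35.
- clip_right (a joint): the same for the right station's equal clip. Each clip's arm ends in a sprung leaf with a domed tip 80 mm from the pivot; the tip rides up onto the 5 mm slide by itself and presses with about 2.5 N. Swinging takes about 2 N at the knob in the open, up to 6 N onto the slide; a clip stays where it is left. A tall height gauge stands on the bench at x = 0.43, y = -0.53: mind it on the way.

How it is judged:
By the outcome, as a careful person would: the job done as asked, in the order asked, and still so for the second after the job is handed in, with the robot touching nothing.
It also fails if it takes over 51 s, if anything falls off the work surface, if the arm or the gripper's body presses on something with over 40 N, if the wrist force passes 120 N, or if a joint passes its speed limit or range.

### The arm

A 7-joint arm with a two-finger parallel gripper is mounted at the origin on a cart in front of the work surface, level with it; the furniture and walls round the work are solid. World frame = base frame: x ahead of the robot, y to its left, z up, the work surface at z = 0. Lengths are in m, angles in degrees, forces in N, time in s.
With the tool pointing down it reaches from about 0.425 to 1.025 m from the base axis. Payload 9.4 kg.
Tool frame: the origin (TCP) lies midway between the tips of the shut fingers; the grasp point (between the pads) lies 19 mm behind it; z points along the fingers, y is the line along which they close (so a half turn about z gives the same grasp; the last joint's range is limited). The gripper opens to 85 mm and grips with 20 to 120 N. Pads are 22 mm wide; open, the fingers measure 114 mm over their backs; the gripper's body (76 mm by 85 mm) begins 54 mm behind the grasp point. The pads swing forward as they close: fully open they stand 13 mm farther back than shut.
Start: joints at [-68.337, 34.337, -0.143, 91.639, 0.103, 54.024, -4.572], TCP at [0.318, 0.651, 0.2] pointing down, gripper open.
Joint ranges: [-147.43, 147.43], [-19.82, 112.94], [-74.19, 73.91], [6.32, 146.72], [-59.91, 239.91], [6.04, 106.73], [-150.56, 150.56]. Speed limits (degrees/s): [127.2, 127.2, 172.46, 172.46, 180, 180, 180].

### API

Orientations are given as a 3x3 rotation matrix whose columns are the frame's x, y, z axes.
In Python, from bench import * gives the robot as it stands.
- The arm moves only by the shell command python3 -m inch 'ROWS' [FORCE]. ROWS is JSON, a list of rows, each an object of numbers: "dx", "dy", "dz": the shift along the world's x, y, z in m; "wx", "wy", "wz": the turn, a rotation vector about the world's x, y, z in rad; "gripper": the opening in per cent of the stroke, from 0 (shut) to 100 (fully open). A call has 1 to 5 rows; each row is the pose to reach, as a shift and turn from the pose commanded when the call began; what a row does not reach only later rows make up. A row lasts 1/8 s, in which the tool goes at most 62.5 mm and 10.7 degrees, less where a joint would pass 70% of its speed; a pose out of reach is approached as far as the arm can. A call with a gripper value outside its range is refused whole. The fingers move at their own pace and stop on an object; FORCE is the grip in N (left out, the last holds). Time passes only in rows, so rows that repeat a pose let the fingers close. It gives the time, the measured TCP pose, the force, the opening and the grip force at its end, in the units of the state.
- read_state(): the state, without advancing time (a new reading comes with each control period).
- get_image(name): name is "scene" or "top" or "wrist"; returns a dict with "frame" (400x640x3 uint8, blue, green, red), "fx", "fy", "cx", "cy" (pixels), "R" (3x3) and "t" (3): a world point X has camera coordinates R X + t. Camera axes: x right, y down, z forward; pixel columns grow to the right and rows downward; lengths in m; the calibration is good to about 2 mm. A picture is of the moment at which its call begins. There is no depth.
- close_job(): hands the job in; it is judged then, once.
Trained networks look in a picture, given as the dict that the camera call returned (one of the last four; its "shot" number tells which), for a name from the list of things; names that differ only in an ending like _2 or _b are one class to them, and where a whole thing is asked for, a point or a joint stands for the part that bears it (a point fixed in the world has none). Each returns a list of dicts, best first, with "confidence" (0 to 1); they miss things now and then, are a little off and sometimes report something else, mostly with a low value. They report only what shows in the picture. A call takes as long as a camera call.
- outline_of(picture, target): "mask" (400x640 bool, what is visible of it) and "pixel" ([column, row] in pixels, amid what is visible of it).
The state is a dict: "t": time; "joint_pos": joint angles; "qd": joint speeds; "joint_efforts": joint torques, N m; "tcp_pos": TCP position; "tcp_rot": TCP orientation; "contact_force": force on the tool from outside, world axes, zero at the start; "torque": the same for the moment, N m; "grip_width": opening from 0.0 (shut) to 1.0 (fully open); "grip_force": force on a finger pad.
Only numpy, scipy, OpenCV 4.12 (cv2) and the standard library are available. Lean on these libraries where they do the work, as an engineer would, in place of code of your own. Each camera call takes 0.05 s, during which the arm holds its last target. There are 200 camera calls.

## Working session

There is one attempt and no reset: what is moved stays moved. The work goes in short steps, Python scripts to look and compute and a shell command to move; the robot and the scene stay as the last step left them, time stands still between calls to the robot, and variables do not carry over. Pictures are saved under pics/ and viewed, at most 10 in all, crops included, and the job is handed in when it is done.

```bash
ls; mkdir -p pics; cat > h.py <<'E'
from bench import *
import numpy as np, cv2
def ray(p,px):
    R=np.array(p["R"]);t=np.array(p["t"])
    d=R.T@np.array([(px[0]-p["cx"])/p["fx"],(px[1]-p["cy"])/p["fy"],1.]);return -R.T@t,d
def atz(p,px,z):
    o,d=ray(p,px);return o+d*(z-o[2])/d[2]
def proj(p,X):
    c=np.array(p["R"])@np.array(X)+np.array(p["t"]);return np.array([p["fx"]*c[0]/c[2]+p["cx"],p["fy"]*c[1]/c[2]+p["cy"]])
def tri(obs):
    A=np.zeros((3,3));b=np.zeros(3)
    for p,px in obs:
        o,d=ray(p,px);d=d/np.linalg.norm(d);M=np.eye(3)-np.outer(d,d);A+=M;b+=M@o
    return np.linalg.solve(A,b)
E
python3 - <<'E'
from h import *
np.set_printoptions(precision=4,suppress=True)
P={n:get_image(n) for n in("scene","top")}
for n,p in P.items():
    cv2.imwrite(f"pics/{n}0.png",p["frame"])
    for k in("slide_nut","stage","clip_left","clip_right"):
        for o in outline_of(p,k)[:3]: print(n,k,round(o["confidence"],2),o["pixel"],o["mask"].sum())
s=read_state();print(s["t"],s["tcp_pos"],s["grip_width"],s["contact_force"])
E
```

```text
pics
scene slide_nut 0.85 [390.9, 224.5] 728
scene stage 0.72 [358.5, 230.3] 7576
scene clip_left 0.78 [314.4, 206.0] 285
scene clip_left 0.26 [359.1, 251.2] 358
scene clip_right 0.85 [360.3, 253.2] 424
top slide_nut 0.7 [377.1, 143.5] 1162
top stage 0.82 [345.0, 173.8] 12955
top clip_left 0.65 [312.2, 197.3] 414
top clip_right 0.88 [396.6, 199.9] 370
0.5 [0.3185 0.6513 0.2   ] 0.9999411810581164 [-0.8677  0.1699  0.519 ]
```

```bash
python3 - <<'E'
import cv2,numpy as np
a=cv2.imread("pics/top0.png")[90:250,240:460];b=cv2.imread("pics/scene0.png")[150:310,260:480]
cv2.imwrite("pics/c0.png",cv2.resize(np.hstack([a,b]),(800,291),interpolation=cv2.INTER_CUBIC))
E
```

```text
(no output)
```

View pics/c0.png

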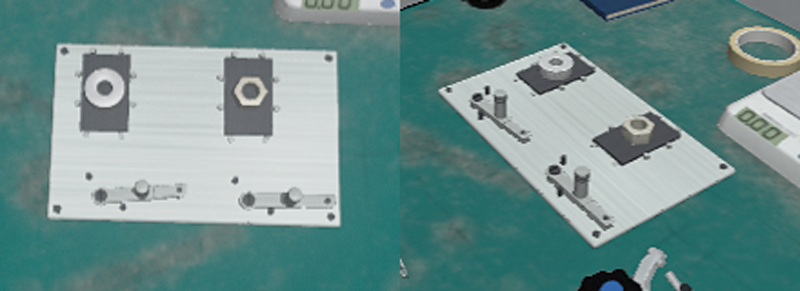

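View pics/scene0.png

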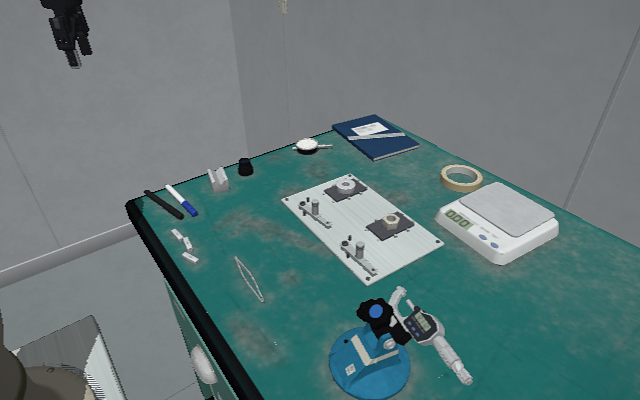

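The top view shows the nut's slide at the right station, with the right clip near parked and its knob at about (401,197) in the top view and (360,243) in the scene view. The left clip stands at a small angle. The gauge is to the right, below the stage in the scene view.

```bash
cat > m.py <<'E'
from h import *
np.set_printoptions(precision=4,suppress=True)
def stage(p):
    m=outline_of(p,"stage")[0]["mask"].astype(np.uint8)
    c=max(cv2.findContours(m,0,cv2.CHAIN_APPROX_NONE)[0],key=cv2.contourArea)[:,0]
    w=np.array([atz(p,q,0.008)[:2] for q in c],np.float32)
    r=cv2.minAreaRect(w);return r
E
python3 - <<'E'
from m import *
P={n:get_image(n) for n in("scene","top")}
for n,p in P.items(): print(n,stage(p))
print("knob",tri([(P["top"],(401,196.5)),(P["scene"],(360,242.5))]))
print("pivot top",atz(P["top"],(376.6,200),.018),"scene",atz(P["scene"],(345,243),.018))
for n in P:
  for k in("slide_nut",): print(n,atz(P[n],outline_of(P[n],k)[0]["pixel"],.013))
s=read_state();print(s["tcp_rot"])
E
```

```text
scene ((0.6406330466270447, 0.07803245633840561), (0.3015648424625397, 0.192258819937706), 87.14108276367188)
top ((0.6775628328323364, 0.02195160649716854), (0.049938131123781204, 0.08581133931875229), 87.69979095458984)
knob [ 0.5645 -0.0123  0.0527]
pivot top [0.5642 0.0274 0.018 ] scene [0.5696 0.0313 0.018 ]
scene [0.6854 0.02   0.013 ]
top [0.6713 0.0236 0.013 ]
[[-0.8983  0.4393  0.    ]
 [ 0.4393  0.8983  0.    ]
 [-0.      0.     -1.    ]]
```

```bash
python3 -m inch '[{"dx":0.02,"dy":-0.055,"wz":-0.11},{"dx":0.04,"dy":-0.11,"wz":-0.22},{"dx":0.06,"dy":-0.165,"wz":-0.33},{"dx":0.08,"dy":-0.22,"wz":-0.44},{"dx":0.1,"dy":-0.275,"wz":-0.55}]'; python3 -m inch '[{"dx":0.02,"dy":-0.055,"wz":-0.12},{"dx":0.04,"dy":-0.11,"wz":-0.24},{"dx":0.06,"dy":-0.165,"wz":-0.36},{"dx":0.08,"dy":-0.22,"wz":-0.48},{"dx":0.1,"dy":-0.275,"wz":-0.6}]'
```

```text
invalid input at $[0]: expected keys dx, dy, dz, wx, wy, wz, gripper
invalid input at $[0]: expected keys dx, dy, dz, wx, wy, wz, gripper
```

```bash
python3 -m inch '[{"dx":0.02,"dy":-0.055,"dz":0,"wx":0,"wy":0,"wz":-0.11,"gripper":60},{"dx":0.04,"dy":-0.11,"dz":0,"wx":0,"wy":0,"wz":-0.22,"gripper":60},{"dx":0.06,"dy":-0.165,"dz":0,"wx":0,"wy":0,"wz":-0.33,"gripper":60},{"dx":0.08,"dy":-0.22,"dz":0,"wx":0,"wy":0,"wz":-0.44,"gripper":60},{"dx":0.1,"dy":-0.275,"dz":0,"wx":0,"wy":0,"wz":-0.55,"gripper":60}]' 30; python3 -m inch '[{"dx":0.02,"dy":-0.055,"dz":0,"wx":0,"wy":0,"wz":-0.12,"gripper":60},{"dx":0.04,"dy":-0.11,"dz":0,"wx":0,"wy":0,"wz":-0.24,"gripper":60},{"dx":0.06,"dy":-0.165,"dz":0,"wx":0,"wy":0,"wz":-0.36,"gripper":60},{"dx":0.08,"dy":-0.22,"dz":0,"wx":0,"wy":0,"wz":-0.48,"gripper":60},{"dx":0.1,"dy":-0.275,"dz":0,"wx":0,"wy":0,"wz":-0.6,"gripper":60}]'
```

```text
t: 1.42
tcp_pos: [0.4191, 0.3746, 0.2004]
tcp_rot: [[-0.533, 0.846, 0.001], [0.846, 0.533, 0.001], [0.0, 0.001, -1.0]]
contact_force: [1.7, 0.2, -0.2]
grip_width: 0.598
grip_force: 0.0
t: 2.05
tcp_pos: [0.5192, 0.0997, 0.2005]
tcp_rot: [[0.038, 0.999, 0.001], [0.999, -0.038, 0.0], [0.0, 0.001, -1.0]]
contact_force: [1.8, -0.9, 0.3]
grip_width: 0.6
grip_force: 0.0
```

```bash
python3 - <<'E'
from m import *
p=get_image("wrist");cv2.imwrite("pics/w0.png",p["frame"])
print("cam",-np.array(p["R"]).T@p["t"], proj(p,(.5645,-.0123,.05)))
for k in("slide_nut","clip_right","clip_left","stage"):
    for o in outline_of(p,k)[:2]: print(k,round(o["confidence"],2),o["pixel"],o["mask"].sum(),atz(p,o["pixel"],.018))
E
```

```text
cam [0.5211 0.1672 0.3735] [364.0423 280.7889]
slide_nut 0.94 [461.9, 234.0] 3422 [0.6738 0.0218 0.018 ]
clip_left 0.58 [367.9, 125.2] 1448 [0.5726 0.1404 0.018 ]
stage 0.71 [419.1, 154.6] 38178 [0.6243 0.1093 0.018 ]
```

View pics/w0.png

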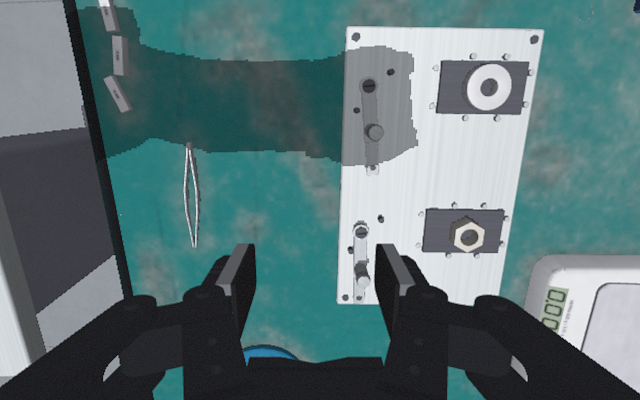

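Wrist view: right clip pivot at about (361,231), knob around (363,275); left clip at (368,85)–(373,170), hanging slightly askew; nut slide at (462,232). I'll zoom in and compare across views.

```bash
python3 - <<'E'
import cv2,numpy as np
z=lambda f,x,y:cv2.resize(cv2.imread(f)[y:y+66,x:x+66],(396,396),interpolation=cv2.INTER_CUBIC)
w=cv2.resize(cv2.imread("pics/w0.png")[215:315,325:425],(400,400),interpolation=cv2.INTER_CUBIC)
cv2.imwrite("pics/z1.png",np.hstack([w[:396,:396],z("pics/top0.png",365,160)]))
E
```

```text
(no output)
```

View pics/z1.png

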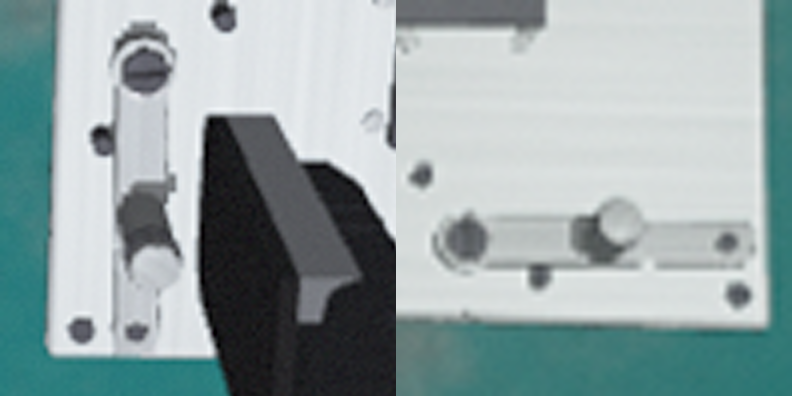

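```bash
python3 - <<'E'
from m import *
W=get_image("wrist");T=get_image("top");S=get_image("scene")
k=dict(W=(363.75,281.75),T=(402.5,196.7),S=(360,242.5))
print("knob WT",tri([(W,k["W"]),(T,k["T"])]),"all",tri([(W,k["W"]),(T,k["T"]),(S,k["S"])]))
for p,q in((W,k["W"]),(T,k["T"]),(S,k["S"])): print(atz(p,q,.05))
print("pivot",atz(W,(361.2,232.5),.02),atz(T,(376.7,199.8),.02))
print("tip",atz(W,(325+136/4,215+331/4),.018),atz(T,(420.2,200.4),.018))
st=[atz(T,q,.008) for q in((365+372/6,160+326/6),)]
print("corner top",st, "wrist",atz(W,(325+50/4,215+355/4),.008), atz(W,(347,27),.008),atz(W,(545,30),.008))
print(stage(S),stage(W))
print("slide",atz(W,outline_of(W,"slide_nut")[0]["pixel"],.02))
E
```

```text
knob WT [ 0.5651 -0.0164  0.0403] all [ 0.5642 -0.0126  0.0518]
[ 0.5637 -0.011   0.05  ]
[ 0.5632 -0.0146  0.05  ]
[ 0.5682 -0.0105  0.05  ]
pivot [0.5648 0.0308 0.02  ] [0.5642 0.0275 0.02  ]
tip [ 0.5627 -0.0488  0.018 ] [ 0.5617 -0.0526  0.018 ]
corner top [array([ 0.5371, -0.0657,  0.008 ])] wrist [ 0.5388 -0.062   0.008 ] [0.5526 0.2337 0.008 ] [0.7397 0.2248 0.008 ]
((0.6413611173629761, 0.07774496078491211), (0.30641552805900574, 0.194172203540802), 86.99066162109375) ((0.6385608315467834, 0.08021460473537445), (0.29716187715530396, 0.18875159323215485), 87.04155731201172)
slide [0.6722 0.0242 0.02  ]
```

```bash
python3 -m inch '[{"dx":0.022,"dy":-0.056,"dz":0,"wx":0,"wy":0,"wz":-0.015,"gripper":60},{"dx":0.0445,"dy":-0.112,"dz":0,"wx":0,"wy":0,"wz":-0.015,"gripper":60},{"dx":0.0445,"dy":-0.112,"dz":-0.05,"wx":0,"wy":0,"wz":-0.015,"gripper":60},{"dx":0.0445,"dy":-0.112,"dz":-0.1,"wx":0,"wy":0,"wz":-0.015,"gripper":60},{"dx":0.0445,"dy":-0.112,"dz":-0.1,"wx":0,"wy":0,"wz":-0.015,"gripper":60}]'; python3 - <<'E'
from m import *
p=get_image("wrist");cv2.imwrite("pics/w1.png",p["frame"])
print(proj(p,(.564,-.0125,.05)),proj(p,(.565,.028,.02)),proj(p,(.607,.0258,.05)))
E
```

```text
t: 3.22
tcp_pos: [0.5607, -0.0103, 0.0974]
tcp_rot: [[0.048, 0.999, -0.006], [0.999, -0.048, -0.0], [-0.001, -0.006, -1.0]]
contact_force: [0.2, 0.3, 1.1]
grip_width: 0.601
grip_force: 0.0
[321.2875 209.6468] [319.7537 141.8408] [387.7722 147.8489]
```

View pics/w1.png

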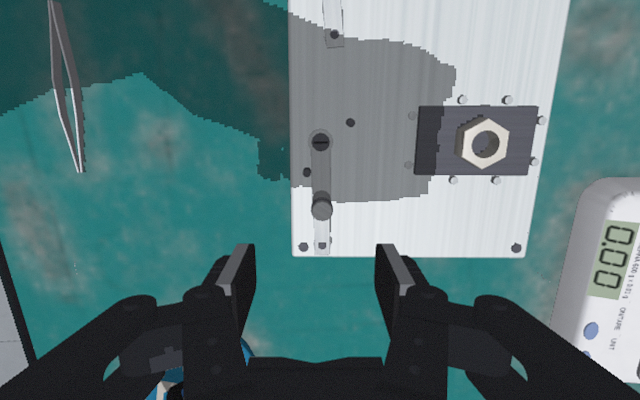

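The wrist view shows the knob at (321,210) and the pivot at (320,142), matching the predictions to within a pixel. Now I'll descend and grip.

```bash
python3 -m inch '[{"dx":0,"dy":0,"dz":-0.035,"wx":0,"wy":0,"wz":0,"gripper":60},{"dx":0,"dy":0,"dz":-0.072,"wx":0,"wy":0,"wz":0,"gripper":60},{"dx":0,"dy":0,"dz":-0.072,"wx":0,"wy":0,"wz":0,"gripper":60},{"dx":0,"dy":0,"dz":-0.072,"wx":0,"wy":0,"wz":0,"gripper":40},{"dx":0,"dy":0,"dz":-0.072,"wx":0,"wy":0,"wz":0,"gripper":25}]' 30; python3 -m inch '[{"dx":0,"dy":0,"dz":0,"wx":0,"wy":0,"wz":0,"gripper":5},{"dx":0,"dy":0,"dz":0,"wx":0,"wy":0,"wz":0,"gripper":5},{"dx":0,"dy":0,"dz":0,"wx":0,"wy":0,"wz":0,"gripper":5},{"dx":0,"dy":0,"dz":0,"wx":0,"wy":0,"wz":0,"gripper":5}]' 30
```

```text
t: 3.9
tcp_pos: [0.5642, -0.0106, 0.0301]
tcp_rot: [[0.049, 0.999, 0.003], [0.999, -0.049, 0.0], [0.0, 0.003, -1.0]]
contact_force: [0.5, 0.0, 0.6]
grip_width: 0.254
grip_force: 0.0
t: 4.4
tcp_pos: [0.5629, -0.0108, 0.028]
tcp_rot: [[0.049, 0.999, -0.0], [0.999, -0.049, -0.0], [-0.0, -0.0, -1.0]]
contact_force: [1.1, -0.2, -0.9]
grip_width: 0.048
grip_force: 0.0
```

The gripper closed to 4 mm, less than the knob's 14 mm, so the grasp missed. Looking again.

```bash
python3 - <<'E'
from m import *
p=get_image("wrist");q=get_image("scene")
s=read_state();print(s["tcp_pos"],s["grip_width"],proj(p,(.564,-.0125,.05)),proj(p,s["tcp_pos"]),proj(q,(.564,-.0125,.05)),proj(q,s["tcp_pos"]))
a=p["frame"][150:400,140:480];b=cv2.resize(q["frame"][190:310,290:450],(440,330),interpolation=cv2.INTER_CUBIC)
o=np.zeros((330,780,3),np.uint8);o[:250,:340]=a;o[:,340:]=b
cv2.imwrite("pics/w2.png",o)
E
```

```text
[ 0.5629 -0.0107  0.028 ] 0.050336637526172255 [318.3413 254.2182] [315.7405 233.3927] [358.9045 244.0737] [357.1883 252.9959]
```

View pics/w2.png

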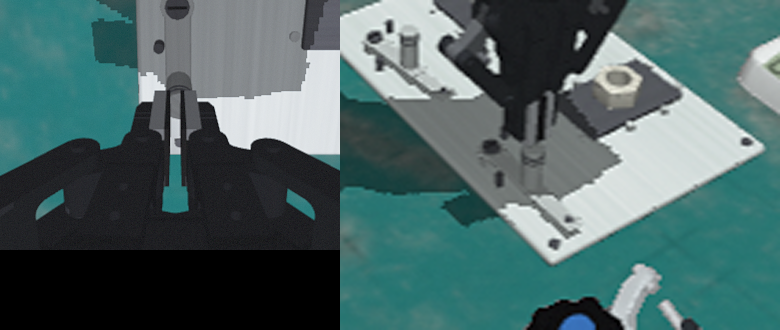

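```bash
python3 - <<'E'
from m import *
p=get_image("wrist");q=get_image("scene")
def z(p,c,w):
    x,y=c;f=cv2.resize(p["frame"][y-w:y+w,x-w:x+w],(396,396),interpolation=cv2.INTER_CUBIC)
    for X,col in(((.564,-.0125,.05),(0,0,255)),(read_state()["tcp_pos"],(0,255,0))):
        u=(proj(p,X)-(x-w,y-w))*198/w;cv2.circle(f,tuple(int(v) for v in u),4,col,1)
    return f
cv2.imwrite("pics/z3.png",np.hstack([z(p,(318,245),50),z(q,(358,245),33)]))
print(-np.array(q["R"]).T@q["t"],-np.array(p["R"]).T@p["t"],p["fx"])
E
```

```text
[ 0.1845 -0.4149  0.5474] [0.5659 0.0569 0.201 ] 353.92037234539845
```

View pics/z3.png

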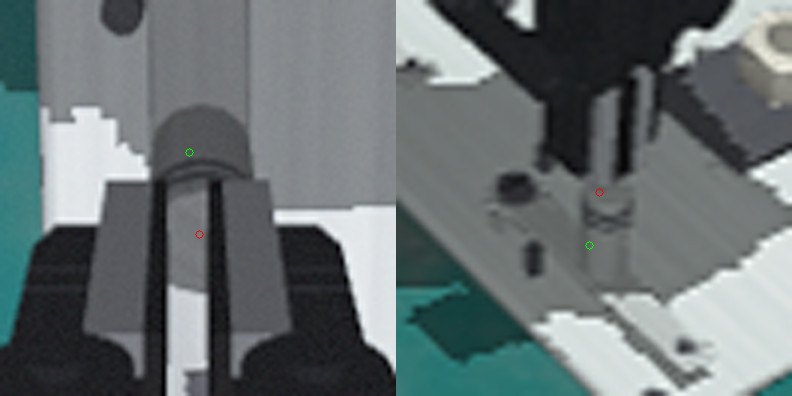

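Wrist zoom shows knob top visible between the finger tips and the knob's side above them; in the scene zoom the fingers end at the knob's top (y≈175). So the tips are standing above the knob, not at the TCP as reported. I'll measure by how much.

```bash
python3 - <<'E'
from m import *
p=get_image("wrist");q=get_image("scene")
for n,P,px,y in(("w",p,(316,240.5),.0003),("w",p,(316,240.5),-.0107),("s",q,(361,241),-.0217),("s",q,(361,241),-.0107)):
    o,d=ray(P,px);print(n,y,o+d*(y-o[1])/d[1])
print(tri([(p,(316,240.5)),(q,(361,241))]))
s=read_state();print(s["grip_width"],s["joint_pos"],s["contact_force"],s["t"])
E
```

```text
w 0.0003 [0.5635 0.0003 0.0643]
w -0.0107 [ 0.563  -0.0107  0.0377]
s -0.0217 [ 0.5597 -0.0217  0.066 ]
s -0.0107 [ 0.5702 -0.0107  0.0525]
[ 0.5669 -0.0079  0.0511]
0.04909002114534447 [-12.5639  38.3066  11.6864 120.9427 -19.1662  22.4751  11.656 ] [0.7276 0.5882 0.438 ] 4.7
```

Both views put the tips about 25–35 mm above the reported TCP. I'll open, go down about 24 mm in steps while watching force, and close again.

```bash
python3 -m inch '[{"dx":0,"dy":0,"dz":0.005,"wx":0,"wy":0,"wz":0,"gripper":55},{"dx":0,"dy":-0.0015,"dz":0.005,"wx":0,"wy":0,"wz":0,"gripper":55},{"dx":0,"dy":-0.0015,"dz":0.005,"wx":0,"wy":0,"wz":0,"gripper":55},{"dx":0,"dy":-0.0015,"dz":-0.01,"wx":0,"wy":0,"wz":0,"gripper":55},{"dx":0,"dy":-0.0015,"dz":-0.017,"wx":0,"wy":0,"wz":0,"gripper":55}]' 30; python3 -m inch '[{"dx":0,"dy":0,"dz":-0.007,"wx":0,"wy":0,"wz":0,"gripper":55},{"dx":0,"dy":0,"dz":-0.007,"wx":0,"wy":0,"wz":0,"gripper":30},{"dx":0,"dy":0,"dz":-0.007,"wx":0,"wy":0,"wz":0,"gripper":5},{"dx":0,"dy":0,"dz":-0.007,"wx":0,"wy":0,"wz":0,"gripper":5},{"dx":0,"dy":0,"dz":-0.007,"wx":0,"wy":0,"wz":0,"gripper":5}]' 30;  python3 - <<'E'
from m import *
q=get_image("scene");p=get_image("wrist")
f=lambda p,x,y,w:cv2.resize(p["frame"][y-w:y+w,x-w:x+w],(396,396),interpolation=cv2.INTER_CUBIC)
cv2.imwrite("pics/z4.png",np.hstack([f(p,318,245,50),f(q,358,245,33)]))
E
```

```text
t: 5.32
tcp_pos: [0.5624, -0.0121, 0.0098]
tcp_rot: [[0.049, 0.999, -0.001], [0.999, -0.049, -0.0], [-0.0, -0.001, -1.0]]
contact_force: [-0.1, 0.0, -0.6]
grip_width: 0.55
grip_force: 0.0
t: 5.95
tcp_pos: [0.5638, -0.0124, 0.0042]
tcp_rot: [[0.049, 0.999, 0.002], [0.999, -0.049, -0.0], [-0.0, 0.002, -1.0]]
contact_force: [3.6, -0.6, -4.9]
grip_width: 0.147
grip_force: 29.2
```

Gripped at 12.5 mm and 29 N. Working out the arc.

```bash
cat > arc.py <<'E'
import numpy as np,sys
def arc(px,py,x,y,ths):
    r=np.array([x-px,y-py])
    for th in ths:
        c,s=np.cos(th),np.sin(th);d=np.array([[c,-s],[s,c]])@r-r;print(round(th,3),d.round(4))
E
python3 - <<'E'
from arc import *
P=(.565,.0288);r=.0415;a0=np.radians(-91.6)
for k in range(3):
    a=a0+k*.515;print(k);arc(*P,P[0]+r*np.cos(a),P[1]+r*np.sin(a),[.103*i for i in range(1,6)])
E
```

```text
0
0.103 [0.0043 0.0001]
0.206 [0.0085 0.0006]
0.309 [0.0127 0.0016]
0.412 [0.0167 0.003 ]
0.515 [0.0206 0.0048]
1
0.103 [0.0037 0.0022]
0.206 [0.0071 0.0047]
0.309 [0.0102 0.0076]
0.412 [0.0131 0.0108]
0.515 [0.0155 0.0143]
2
0.103 [0.0021 0.0037]
0.206 [0.0038 0.0076]
0.309 [0.0051 0.0117]
0.412 [0.006  0.0159]
0.515 [0.0065 0.0201]
```

```bash
python3 -m inch '[{"dx":0.0043,"dy":0.0001,"dz":0,"wx":0,"wy":0,"wz":0.103,"gripper":5},{"dx":0.0085,"dy":0.0006,"dz":0,"wx":0,"wy":0,"wz":0.206,"gripper":5},{"dx":0.0127,"dy":0.0016,"dz":0,"wx":0,"wy":0,"wz":0.309,"gripper":5},{"dx":0.0167,"dy":0.003,"dz":0,"wx":0,"wy":0,"wz":0.412,"gripper":5},{"dx":0.0206,"dy":0.0048,"dz":0,"wx":0,"wy":0,"wz":0.515,"gripper":5}]' 40
```

```text
t: 6.68
tcp_pos: [0.5835, -0.0085, 0.0043]
tcp_rot: [[-0.451, 0.892, -0.0], [0.892, 0.451, -0.001], [-0.001, -0.001, -1.0]]
contact_force: [2.8, -2.7, -3.0]
grip_width: 0.14
grip_force: 40.0
```

Forces are small; continuing.

```bash
python3 -m inch '[{"dx":0.0037,"dy":0.0022,"dz":0,"wx":0,"wy":0,"wz":0.103,"gripper":5},{"dx":0.0071,"dy":0.0047,"dz":0,"wx":0,"wy":0,"wz":0.206,"gripper":5},{"dx":0.0102,"dy":0.0076,"dz":0,"wx":0,"wy":0,"wz":0.309,"gripper":5},{"dx":0.0131,"dy":0.0108,"dz":0,"wx":0,"wy":0,"wz":0.412,"gripper":5},{"dx":0.0155,"dy":0.0143,"dz":0,"wx":0,"wy":0,"wz":0.515,"gripper":5}]' 40; python3 -m inch '[{"dx":0.0021,"dy":0.0037,"dz":0,"wx":0,"wy":0,"wz":0.103,"gripper":5},{"dx":0.0038,"dy":0.0076,"dz":0,"wx":0,"wy":0,"wz":0.206,"gripper":5},{"dx":0.0051,"dy":0.0117,"dz":0,"wx":0,"wy":0,"wz":0.309,"gripper":5},{"dx":0.006,"dy":0.0159,"dz":0,"wx":0,"wy":0,"wz":0.412,"gripper":5},{"dx":0.0065,"dy":0.0201,"dz":0,"wx":0,"wy":0,"wz":0.515,"gripper":5}]'; python3 -m inch '[{"dx":0,"dy":0,"dz":0,"wx":0,"wy":0,"wz":0,"gripper":5},{"dx":0,"dy":0,"dz":0,"wx":0,"wy":0,"wz":0,"gripper":5}]'
```

```text
t: 7.3
tcp_pos: [0.5997, 0.0054, 0.0043]
tcp_rot: [[-0.832, 0.554, 0.001], [0.554, 0.832, -0.001], [-0.002, -0.001, -1.0]]
contact_force: [4.4, -4.4, -3.4]
grip_width: 0.141
grip_force: 39.9
t: 7.92
tcp_pos: [0.6067, 0.0252, 0.0044]
tcp_rot: [[-0.997, 0.073, 0.002], [0.073, 0.997, -0.002], [-0.002, -0.002, -1.0]]
contact_force: [6.3, -4.7, -2.5]
grip_width: 0.139
grip_force: 39.9
t: 8.18
tcp_pos: [0.6067, 0.0259, 0.0044]
tcp_rot: [[-0.997, 0.075, 0.002], [0.075, 0.997, -0.001], [-0.002, -0.001, -1.0]]
contact_force: [5.9, -3.2, -3.2]
grip_width: 0.138
grip_force: 39.9
```

```bash
python3 - <<'E'
from m import *
p=get_image("wrist");t=get_image("top")
c=lambda p,x,y,w:cv2.resize(p["frame"][y-w:y+w,x-w:x+w],(396,396),interpolation=cv2.INTER_CUBIC)
x,y=[int(v) for v in proj(t,(.62,.025,.02))]
cv2.imwrite("pics/z5.png",np.hstack([cv2.resize(p["frame"],(396,248)).repeat(1,0) if 0 else c(p,320,200,199),c(t,x,y,40)]));print(x,y)
E
```

```text
376 170
```

View pics/z5.png

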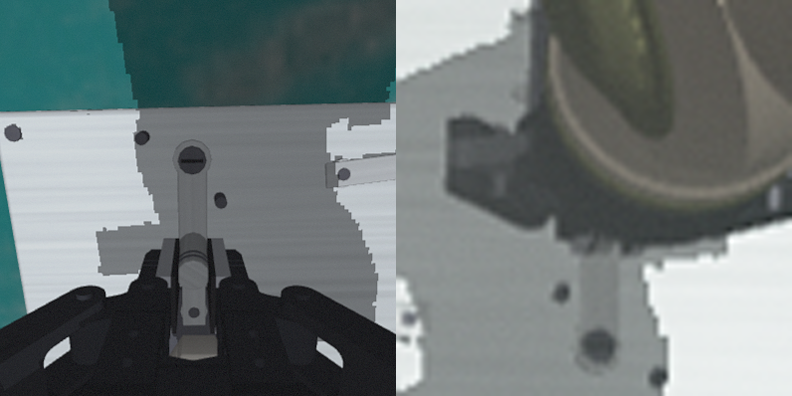

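Wrist crop shows the arm from its pivot at (192,159) to the tip screw at (194,312), pointing at the slide with the tip over its near edge; top view agrees. Checking the angle.

```bash
python3 - <<'E'
from m import *
p=get_image("wrist");t=get_image("top")
f=lambda x,y:(121+x*398/396,1+y*398/396)
a=atz(p,f(192,159),.02);b=atz(p,f(194.5,312),.018);d=b-a
print(a,b,np.degrees(np.arctan2(d[1],d[0])))
e=atz(p,f(10,111),.008)-atz(p,f(385,103),.008);print("edge dir",np.degrees(np.arctan2(e[1],e[0])))
e=atz(p,f(180,230),.018)-atz(p,f(177,178),.018);e2=atz(p,f(207,230),.018)-atz(p,f(206,178),.018)
print([np.degrees(np.arctan2(v[1],v[0])) for v in(e,e2)])
g=lambda x,y:(376-40+(x-396)*80/396,170-40+y*80/396)
a=atz(t,g(599,346),.02);b=atz(t,g(601,260),.018);d=b-a;print(a,np.degrees(np.arctan2(d[1],d[0])))
E
```

```text
[0.5648 0.0281 0.02  ] [0.645  0.0233 0.018 ] -3.4308733365429367
edge dir -93.12346727655105
[np.float64(-1.784111553987124), np.float64(-2.6577445279676737)]
[0.564  0.0269 0.02  ] -4.344435706459927
```

Arm at −3.4° against −3.1° wanted, which is good. Letting go, lifting clear and waiting.

```bash
python3 -m inch '[{"dx":0,"dy":0,"dz":0,"wx":0,"wy":0,"wz":0,"gripper":40},{"dx":0,"dy":0,"dz":0,"wx":0,"wy":0,"wz":0,"gripper":40},{"dx":0,"dy":0,"dz":0.02,"wx":0,"wy":0,"wz":0,"gripper":40},{"dx":0,"dy":0,"dz":0.045,"wx":0,"wy":0,"wz":0,"gripper":40},{"dx":0,"dy":0,"dz":0.06,"wx":0,"wy":0,"wz":0,"gripper":40}]'; for i in 1 2 3 4; do python3 -m inch '[{"dx":0,"dy":0,"dz":0,"wx":0,"wy":0,"wz":0,"gripper":40},{"dx":0,"dy":0,"dz":0,"wx":0,"wy":0,"wz":0,"gripper":40},{"dx":0,"dy":0,"dz":0,"wx":0,"wy":0,"wz":0,"gripper":40},{"dx":0,"dy":0,"dz":0,"wx":0,"wy":0,"wz":0,"gripper":40},{"dx":0,"dy":0,"dz":0,"wx":0,"wy":0,"wz":0,"gripper":40}]'; done | tail -6;  python3 - <<'E'
from m import *
p=get_image("wrist");cv2.imwrite("pics/w6.png",p["frame"]);print(proj(p,(.6066,.026,.05)),proj(p,(.565,.0285,.02)))
E
```

```text
t: 9.0
tcp_pos: [0.6055, 0.0272, 0.0651]
tcp_rot: [[-0.997, 0.074, 0.0], [0.074, 0.997, 0.0], [-0.0, 0.0, -1.0]]
contact_force: [-0.2, 0.1, 0.3]
grip_width: 0.401
grip_force: 0.0
t: 11.5
tcp_pos: [0.6056, 0.027, 0.0641]
tcp_rot: [[-0.997, 0.075, 0.0], [0.075, 0.997, -0.0], [-0.0, -0.0, -1.0]]
contact_force: [0.2, 0.0, -0.5]
grip_width: 0.397
grip_force: 0.0
[314.1984 227.7746] [313.2614 146.5809]
```

View pics/w6.png

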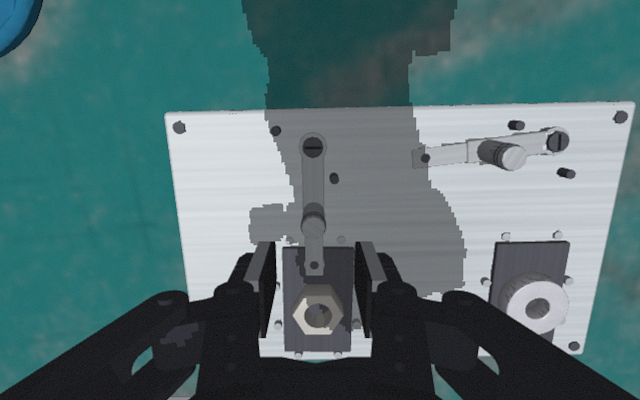

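The wrist view shows the arm from pivot (313,147) to tip (314,265), straight onto the near edge of the nut slide (x 283–353, edge at y≈247). The slide is undisturbed between its pins and the left clip has not moved. It has now been left for over 2 s. Next I regrip and swing back.

```bash
python3 -m inch '[{"dx":0,"dy":0,"dz":-0.03,"wx":0,"wy":0,"wz":0,"gripper":40},{"dx":0,"dy":0,"dz":-0.06,"wx":0,"wy":0,"wz":0,"gripper":40},{"dx":0,"dy":0,"dz":-0.06,"wx":0,"wy":0,"wz":0,"gripper":40},{"dx":0,"dy":0,"dz":-0.06,"wx":0,"wy":0,"wz":0,"gripper":20},{"dx":0,"dy":0,"dz":-0.06,"wx":0,"wy":0,"wz":0,"gripper":5}]' 40;  python3 -m inch '[{"dx":0,"dy":0,"dz":0,"wx":0,"wy":0,"wz":0,"gripper":5},{"dx":0,"dy":0,"dz":0,"wx":0,"wy":0,"wz":0,"gripper":5}]' 40
python3 - <<'E'
from arc import *
P=(.565,.0285);r=.0415;a0=np.radians(-3.4)
for k in range(3):
    a=a0-k*.52;print(k);arc(*P,P[0]+r*np.cos(a),P[1]+r*np.sin(a),[-.104*i for i in range(1,6)])
E
```

```text
t: 12.18
tcp_pos: [0.6061, 0.0269, 0.0052]
tcp_rot: [[-0.997, 0.075, 0.001], [0.075, 0.997, 0.0], [-0.001, 0.0, -1.0]]
contact_force: [0.1, 1.6, -1.7]
grip_width: 0.138
grip_force: 39.0
t: 12.42
tcp_pos: [0.6063, 0.0269, 0.005]
tcp_rot: [[-0.997, 0.075, 0.002], [0.075, 0.997, 0.0], [-0.002, 0.0, -1.0]]
contact_force: [-0.4, -0.5, 6.8]
grip_width: 0.146
grip_force: 39.6
0
-0.104 [-0.0005 -0.0043]
-0.208 [-0.0014 -0.0085]
-0.312 [-0.0028 -0.0126]
-0.416 [-0.0045 -0.0165]
-0.52 [-0.0067 -0.0203]
1
-0.104 [-0.0025 -0.0035]
-0.208 [-0.0054 -0.0067]
-0.312 [-0.0087 -0.0096]
-0.416 [-0.0121 -0.0121]
-0.52 [-0.0159 -0.0143]
2
-0.104 [-0.0039 -0.0018]
-0.208 [-0.008  -0.0031]
-0.312 [-0.0123 -0.004 ]
-0.416 [-0.0165 -0.0045]
-0.52 [-0.0209 -0.0045]
```

```bash
python3 -m inch '[{"dx":-0.0005,"dy":-0.0043,"dz":0,"wx":0,"wy":0,"wz":-0.104,"gripper":5},{"dx":-0.0014,"dy":-0.0085,"dz":0,"wx":0,"wy":0,"wz":-0.208,"gripper":5},{"dx":-0.0028,"dy":-0.0126,"dz":0,"wx":0,"wy":0,"wz":-0.312,"gripper":5},{"dx":-0.0045,"dy":-0.0165,"dz":0,"wx":0,"wy":0,"wz":-0.416,"gripper":5},{"dx":-0.0067,"dy":-0.0203,"dz":0,"wx":0,"wy":0,"wz":-0.52,"gripper":5}]'; python3 -m inch '[{"dx":-0.0025,"dy":-0.0035,"dz":0,"wx":0,"wy":0,"wz":-0.104,"gripper":5},{"dx":-0.0054,"dy":-0.0067,"dz":0,"wx":0,"wy":0,"wz":-0.208,"gripper":5},{"dx":-0.0087,"dy":-0.0096,"dz":0,"wx":0,"wy":0,"wz":-0.312,"gripper":5},{"dx":-0.0121,"dy":-0.0121,"dz":0,"wx":0,"wy":0,"wz":-0.416,"gripper":5},{"dx":-0.0159,"dy":-0.0143,"dz":0,"wx":0,"wy":0,"wz":-0.52,"gripper":5}]'; python3 -m inch '[{"dx":-0.0039,"dy":-0.0018,"dz":0,"wx":0,"wy":0,"wz":-0.104,"gripper":5},{"dx":-0.008,"dy":-0.0031,"dz":0,"wx":0,"wy":0,"wz":-0.208,"gripper":5},{"dx":-0.0123,"dy":-0.004,"dz":0,"wx":0,"wy":0,"wz":-0.312,"gripper":5},{"dx":-0.0165,"dy":-0.0045,"dz":0,"wx":0,"wy":0,"wz":-0.416,"gripper":5},{"dx":-0.0209,"dy":-0.0045,"dz":0,"wx":0,"wy":0,"wz":-0.52,"gripper":5}]'; python3 -m inch '[{"dx":0,"dy":0,"dz":0,"wx":0,"wy":0,"wz":0,"gripper":5},{"dx":0,"dy":0,"dz":0,"wx":0,"wy":0,"wz":0,"gripper":5}]'
```

```text
t: 13.05
tcp_pos: [0.6002, 0.0071, 0.0049]
tcp_rot: [[-0.827, 0.563, 0.003], [0.563, 0.827, 0.001], [-0.002, 0.002, -1.0]]
contact_force: [1.0, 1.4, 4.5]
grip_width: 0.14
grip_force: 39.6
t: 13.68
tcp_pos: [0.5848, -0.0072, 0.005]
tcp_rot: [[-0.438, 0.899, 0.004], [0.899, 0.438, 0.001], [-0.001, 0.004, -1.0]]
contact_force: [2.0, 1.4, 3.1]
grip_width: 0.135
grip_force: 39.5
t: 14.3
tcp_pos: [0.5643, -0.0117, 0.005]
tcp_rot: [[0.067, 0.998, 0.004], [0.998, -0.067, 0.0], [0.001, 0.004, -1.0]]
contact_force: [3.3, 1.1, 2.8]
grip_width: 0.137
grip_force: 39.5
t: 14.55
tcp_pos: [0.5639, -0.0118, 0.0048]
tcp_rot: [[0.061, 0.998, 0.003], [0.998, -0.061, 0.0], [0.0, 0.003, -1.0]]
contact_force: [4.2, 1.9, 6.5]
grip_width: 0.144
grip_force: 39.8
```

```bash
python3 -m inch '[{"dx":0,"dy":0,"dz":0,"wx":0,"wy":0,"wz":0,"gripper":45},{"dx":0,"dy":0,"dz":0,"wx":0,"wy":0,"wz":0,"gripper":45},{"dx":0,"dy":0,"dz":0.02,"wx":0,"wy":0,"wz":0,"gripper":45},{"dx":0,"dy":0,"dz":0.06,"wx":0,"wy":0,"wz":0,"gripper":45},{"dx":0,"dy":0,"dz":0.12,"wx":0,"wy":0,"wz":0,"gripper":45}]'; python3 -m inch '[{"dx":0,"dy":0.05,"dz":0.03,"wx":0,"wy":0,"wz":0,"gripper":45},{"dx":0,"dy":0.08,"dz":0.06,"wx":0,"wy":0,"wz":0,"gripper":45},{"dx":0,"dy":0.08,"dz":0.06,"wx":0,"wy":0,"wz":0,"gripper":45},{"dx":0,"dy":0.08,"dz":0.06,"wx":0,"wy":0,"wz":0,"gripper":45}]'; python3 - <<'E'
from m import *
p=get_image("wrist");cv2.imwrite("pics/w7.png",p["frame"]);print(proj(p,(.564,-.0127,.05)),proj(p,(.565,.0285,.02)),proj(p,(.6722,.0242,.02)))
for o in outline_of(p,"slide_nut")[:1]:print(o["pixel"],atz(p,o["pixel"],.02))
E
```

```text
t: 15.18
tcp_pos: [0.5604, -0.0122, 0.1238]
tcp_rot: [[0.063, 0.998, -0.005], [0.998, -0.063, -0.001], [-0.001, -0.005, -1.0]]
contact_force: [0.8, 0.4, -0.0]
grip_width: 0.451
grip_force: 0.0
t: 15.68
tcp_pos: [0.5613, 0.0673, 0.1835]
tcp_rot: [[0.064, 0.998, -0.001], [0.998, -0.064, -0.001], [-0.001, -0.001, -1.0]]
contact_force: [-0.8, -0.8, -0.2]
grip_width: 0.449
grip_force: 0.0
[323.8089 260.394 ] [321.7814 209.3153] [429.7084 206.9478]
[428.6, 206.1] [0.6711 0.0252 0.02  ]
```

View pics/w7.png

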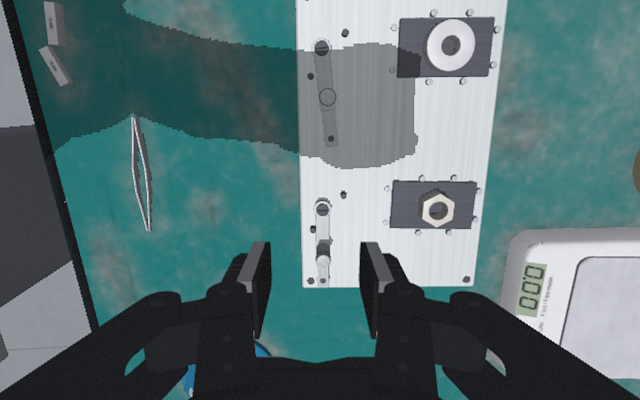

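The right clip is parked again, from pivot (322,208) through knob (323,260) to tip (323,281), along the front of the stage. The slide is within about 1.5 mm of its first reading, and the left clip is untouched.

```bash
python3 -c "
from bench import *
print(close_job())"
```

```text
the job is handed in; nothing more can be done
None
```

The right clip was swung onto the nut slide's near edge, left there untouched for over two seconds, then swung back to parked and released; the slide and the left clip stayed in place, and the job was handed in at about 16 s.

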